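# Index a rotary fixture to its next station

## Robot

A 6-joint arm with a two-finger parallel gripper is mounted at the origin on a cart in front of the work surface, level with it; the furniture and walls round the work are solid. World frame = base frame: x ahead of the robot, y to its left, z up, the work surface at z = 0. Lengths are in mm, angles in rad, forces in N, time in s.
With the tool pointing down it reaches from about 350 to 975 mm from the base axis. Payload 7.1 kg.
Tool frame: the origin (TCP) lies on the centre line of the jaws, within the pads' length; the fingertips stand 17 mm ahead of it and the grasp point (between the pads) lies 2 mm behind it; z points along the fingers, y is the direction in which the jaws open and shut (so a half turn about z gives the same grasp; the last joint's range is limited). The gripper opens to 88 mm and grips with 3 to 60 N. Pads are 20 mm wide; open, the fingers measure 115 mm over their backs; the gripper's body (75 mm by 178 mm) begins 61 mm behind the grasp point.
Start: joints at [-1.31, 0.423, 1.63, -0, 1.089, -0.019], TCP at [172.621, -600.672, 239.675] pointing down, gripper open.
Joint ranges: [-3, 3], [-0.9, 2.11], [0.09, 2.58], [-1.31, 4.45], [0.11, 2.69], [-2.54, 2.54]. Speed limits (rad/s): [2.39, 2.39, 3.01, 3.14, 3.14, 3.14].

## Interface

Orientations are given as a rotation vector (axis times angle).
In Python, from workcell import ctrl, imaging, workorder gives the robot as it stands. The module is installed in compiled form; this text tells all that it offers.
- The arm moves only by the shell command python3 -m crank 'ROWS' [OPENING]. ROWS is JSON, a list of rows, each an object with "travel": the shift along the tool's x, y, z as a fraction of full scale, a list of three; "turn": the turn about the tool's z as a fraction of full scale. In form: [{"travel": [dx, dy, dz], "turn": turn}, ...]. A call has 1 to 20 rows; each row shifts and turns the pose as measured when the row begins, along the tool's axes as they then stand; what a row does not reach is not made up. Full scale, the value 1, is 5 cm for a shift and 0.1 rad for a turn. A row lasts 1/10 s, in which the tool goes at most 50 mm and 8.59 degrees, less where a joint would pass 70% of its speed; a pose out of reach is approached as far as the arm can. A call with a number of a shift or a turn outside -1 to 1 is refused whole. A call with a gripper value outside its range is refused whole. OPENING is the gripper command: -1 is shut, 1 is fully open, values between are in proportion, set as the call begins (- or left out, the last holds). The fingers move at their own pace and stop on an object; the grip force is fixed at half the most. Time passes only in rows, so rows that do not move let the fingers close. It gives the time, the measured TCP pose, the force and the opening at its end, in the units of the state.
- ctrl.get_obs(): the state, without advancing time (a new reading comes with each control period).
- imaging.get_image(name): name is "scene" or "top"; returns the picture (420x560x3 uint8, blue, green, red); there is no depth.
- imaging.camera_info(name): a dict with "camera_matrix" (3x3 intrinsics, pixels), "k1" (the pictures are not rectified: a ray, as slopes to the right and down, at radius r is drawn at 1 + k1 r^2 times it, then the intrinsics apply), "rvec" (rotation vector, rad) and "tvec" (3), from world to camera coordinates, as OpenCV has them. Camera axes: x right, y down, z forward; pixel columns grow to the right and rows downward; lengths in mm; the calibration is good to about 2 mm. A picture is of the moment at which its call begins. camera_info takes no time and is no camera call.
- workorder.close_job(): hands the job in, once; it reports no verdict.
The state is a dict: "t": time; "qpos": joint angles; "qvel": joint speeds; "joint_torque": joint torques, N m; "ee_pos": TCP position; "orientation": TCP orientation; "ft_force": force on the tool from outside, world axes, zero at the start; "moment": the same for the moment, N m; "width": finger opening in mm.
Only numpy, scipy, OpenCV 4.12 (cv2) and the standard library are available. Lean on these libraries where they do the work, as an engineer would, in place of code of your own. Each camera call takes 0.05 s, during which the arm holds its last target.

## Task

Index the rotary fixture on the bench to its next station: pull the knob of the spring plunger up until its pin is out of the home hole, turn the stage counter-clockwise (seen from above) to the hole in the clamped stop plate, and let the pin spring fully home there so that the stage is locked. Feel for the hole and never force the pin sideways. Let go of the knob at the end and leave the things lying around alone.

Things in the scene. Friction and masses are not known exactly. Their poses are not given: they have to be found in the camera images.
- stage_axis (a point): Point on the upright turning axis of the stage, level with the top of the fixed base, 26 mm above the bench. On the base turns a steel disc 136 mm across with a strapped wood block (its bolts reach 72 mm above the bench). A lug 34 mm wide runs outwards from the disc and carries the plunger, 105 mm from the axis.
- knob (a point): Centre (half-way up) of the plunger's black knurled knob, an upright cylinder 23 mm across, 34 mm tall, 105 mm from the stage axis; it rises with the plunger, goes round with the stage and does not spin in the lug. Plunger home: centre 84 mm above the bench; the fixed steel collar below it (24 mm across) ends 64 mm above the bench. Both sides and above are free.
- plunger (a joint): Lift of the plunger in m: 0 fully home (pin seated in a hole), 0.016 fully pulled, at a hard stop. A spring pushes it down with 6 N when home, 11 N when fully pulled; it does not stay up by itself. The pin leaves the home hole at a lift of 0.008; on the stop plate, 4 mm higher, it rides at a lift of about 0.011.
- stage (a joint): Angle of the stage in rad: 0 at the start with the pin in the home hole; grows counter-clockwise seen from above; hard stop at 1.03; stays where left. Turning it slowly takes 3 to 12 N at the knob. The stop plate is set differently each time and its hole is not measured: it lies between 0.62 and 0.95 rad. At 0.53 rad the pin is always over the plate and short of the hole; the plate goes on to the hard stop.
- index_pin: Steel pin under the knob, 8 mm across, round nose, moves with the plunger. Origin on its axis, 8 mm above the tip, level with the base's top when home. The holes are 9.4 mm wide. Free to fall, it drops in by its spring when within about 1 mm of the hole's centre; held up by a firm grip on the knob it cannot. More than 30 N on the pin is forcing it.
- rotary_base: Fixed grey round base, 276 mm across, 26 mm high, three bolted ears reach 158 mm from the axis. Origin on the axis at bench height; x points to the home hole (pin circle radius 105 mm), z up. Counter-clockwise of the home hole a bare steel stop plate is clamped on it, 96 mm long (along the pin circle), 36 mm wide, 4 mm high, with the target hole at its middle.
- wrench_13: Bystander: combination wrench 164x27x5 mm lying on the bench, origin under its centre.
- hex_bolt: Bystander: steel bolt with nut, 66x18x16 mm, lying on the bench, origin under its centre.
- tape_measure: Bystander: tape measure 36x91x68 mm standing on the bench, origin under its centre.
- screw_jar_1: Bystander: glass jar of screws with a dark lid, 60 mm across, 76 mm tall, origin under its centre.

How it is judged (in metres and radians):
On the way, in this order (a step that is already met when the one before it is completed fails the run):
1. the pin is pulled up out of the home hole (value of joint plunger above 0.0085 m and value of joint stage below 0.08 rad), for 0.1 s.
2. the stage is turned counter-clockwise with the pin out (value of joint plunger above 0.0085 m and value of joint stage above 0.4 rad), for 0.1 s.
At the end, for the whole second after the job is handed in: The plunger is fully home (lift under 2 mm) in the stop plate's hole, the stage at rest between 0.56 and 1.01 rad from its start (value of joint plunger below 0.002 m and value of joint stage between 0.56 and 1.01 rad and velocity of joint stage between -0.05 and 0.05 rad/s); the robot touches nothing.
It fails at once if the pin was forced: more than 30 N between the pin and its hole or the plate (contact force between index_pin and anything else above 30 N).
It fails at once if the small combination wrench was pushed more than 30 mm (distance of wrench_13 from where it was at the start of the episode above 0.03 m).
It fails at once if the bolt was pushed more than 30 mm (distance of hex_bolt from where it was at the start of the episode above 0.03 m).
It fails at once if the tape measure was pushed more than 30 mm (distance of tape_measure from where it was at the start of the episode above 0.03 m).
It fails at once if the screw jar with dark lid was pushed more than 30 mm (distance of screw_jar_1 from where it was at the start of the episode above 0.03 m).
It also fails if it takes over 48 s, if anything falls off the work surface, if the arm or the gripper's body presses on something with over 40 N, if the wrist force passes 120 N, or if a joint passes its speed limit or range.

## Working session

There is one attempt and no reset: what is moved stays moved. The work goes in short steps, Python scripts to look and compute and a shell command to move; the robot and the scene stay as the last step left them, time stands still between calls to the robot, and variables do not carry over. Pictures are saved under pics/ and viewed, and the job is handed in when it is done.

```bash
mkdir -p pics; python3 - <<'E'
from workcell import ctrl, imaging
import cv2
o=ctrl.get_obs();print(o)
for n in("scene","top"):
    cv2.imwrite(f"pics/{n}0.png",imaging.get_image(n)); print(imaging.camera_info(n))
E
```

```text
{'t': 0.0, 'qpos': array([-1.31002993e+00,  4.23838296e-01,  1.63065885e+00, -8.90636571e-06,
        1.08859801e+00, -1.89965941e-02]), 'qvel': array([-0.00058739, -0.0004403 ,  0.00029261,  0.00069485, -0.00039077,
        0.00049607]), 'joint_torque': array([ 9.30098349e-05, -5.44633842e+01, -2.73666322e+01,  6.44117827e-02,
        2.27516529e-02, -1.47636556e-04]), 'ee_pos': array([ 172.47179483, -600.19636065,  238.91550319]), 'orientation': array([-3.10943028e+00, -4.37817569e-01,  2.96767523e-04]), 'ft_force': array([ 0.0430771 , -0.41283312, -0.07501715]), 'moment': array([ 0.00396547, -0.02861568,  0.04462686]), 'width': 87.6884716944362}
{'camera_matrix': array([[423.9228819 ,   0.        , 281.79352384],
       [  0.        , 423.9228819 , 204.43035123],
       [  0.        ,   0.        ,   1.        ]]), 'k1': -0.11540897915254367, 'rvec': array([ 1.171265  , -2.35447184,  0.98947009]), 'tvec': array([367.0073904 , 361.962057  , 944.18013772])}
{'camera_matrix': array([[466.02138527,   0.        , 285.70559171],
       [  0.        , 466.02138527, 208.91030699],
       [  0.        ,   0.        ,   1.        ]]), 'k1': 0.03969362455022494, 'rvec': array([ 2.17786503, -2.17224589,  0.17941503]), 'tvec': array([  61.43728754,  580.74663779, 1206.2207786 ])}
```

View pics/scene0.png

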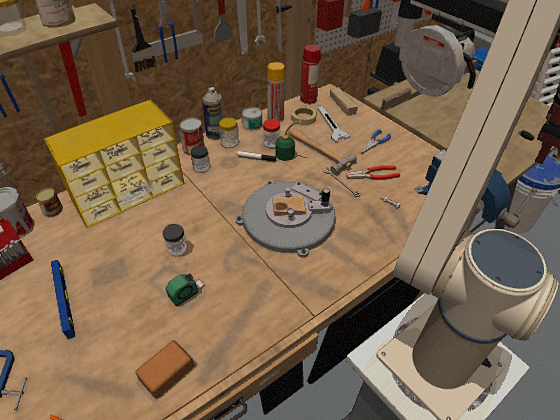

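View pics/top0.png

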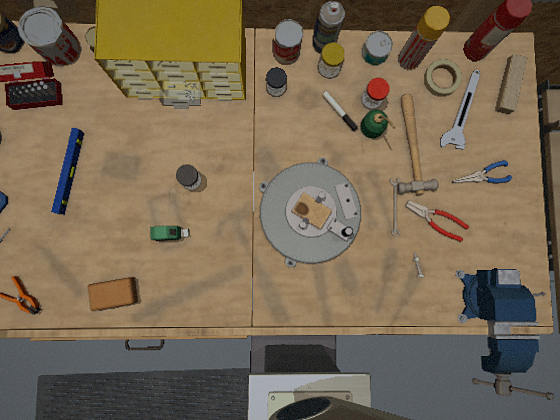

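```bash
python3 - <<'E'
import cv2
a=cv2.imread("pics/top0.png")[150:280,245:375]; cv2.imwrite("pics/top0c.png",cv2.resize(a,None,fx=4.6,fy=4.6,interpolation=cv2.INTER_CUBIC))
a=cv2.imread("pics/scene0.png")[165:265,230:350]; cv2.imwrite("pics/scene0c.png",cv2.resize(a,None,fx=6,fy=6,interpolation=cv2.INTER_CUBIC))
E
```

```text
(no output)
```

View pics/top0c.png

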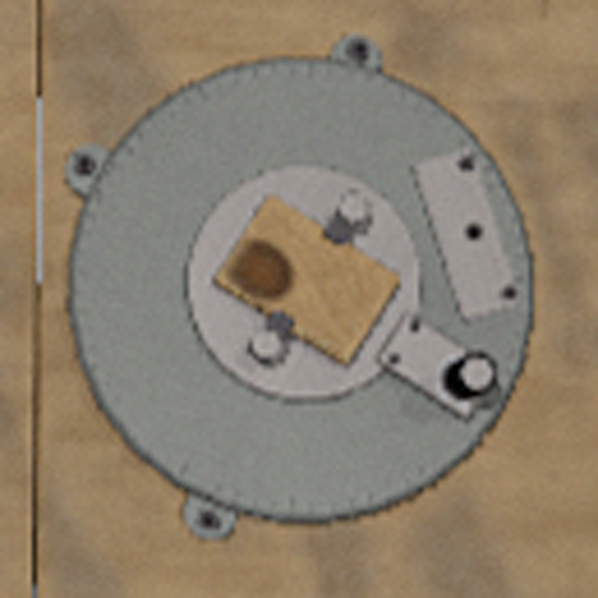

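View pics/scene0c.png

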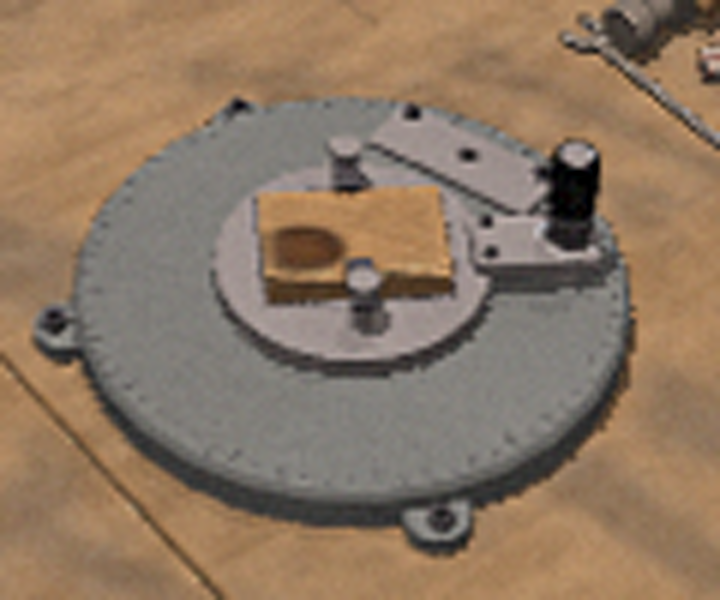

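The base circle is centred at about (301,290) in the top crop. The knob top is at (476,373) and the plate hole at (474,232). In the scene crop the hole is at (468,155) and the knob top at (578,152). Next I convert these to positions.

```bash
cat > h.py <<'E'
import numpy as np, cv2
from workcell import imaging
C={n:imaging.camera_info(n) for n in("scene","top")}
def ray(n,uv):
    c=C[n];K=c["camera_matrix"];d=np.array([c["k1"],0,0,0,0.])
    p=cv2.undistortPoints(np.array([[uv]],float),K,d)[0,0]
    R=cv2.Rodrigues(c["rvec"])[0];o=-R.T@c["tvec"];v=R.T@np.array([*p,1]);return o,v
def atz(n,uv,z):
    o,v=ray(n,uv);return o+v*(z-o[2])/v[2]
def proj(n,P):
    c=C[n];return cv2.projectPoints(np.array(P,float).reshape(-1,3),c["rvec"],c["tvec"],c["camera_matrix"],np.array([c["k1"],0,0,0,0.]))[0][:,0]
def tri(a,b):
    (o1,v1),(o2,v2)=ray("top",a),ray("scene",b)
    s=np.linalg.lstsq(np.c_[v1,-v2],o2-o1,rcond=None)[0];return (o1+v1*s[0]+o2+v2*s[1])/2,np.linalg.norm(o1+v1*s[0]-o2-v2*s[1])
T=lambda u,v:((u+.5)/4.6-.5+245,(v+.5)/4.6-.5+150)
S=lambda u,v:((u+.5)/6-.5+230,(v+.5)/6-.5+165)
E
python3 - <<'E'
from h import *
np.set_printoptions(precision=1,suppress=True)
print("axis top z26",atz("top",T(301,290),26))
# fit circle from edge points
pts=np.array([atz("top",T(*p),26)[:2] for p in[(70,288),(532,288),(300,58),(300,520),(465,127),(137,453),(462,455),(138,125)]])
A=np.c_[2*pts,np.ones(len(pts))];s=np.linalg.lstsq(A,(pts**2).sum(1),rcond=None)[0];print("circ",s[:2],np.sqrt(s[2]+s[0]**2+s[1]**2))
print("knobtop",atz("top",T(476,373),101),atz("scene",S(578,152),101),tri(T(476,373),S(578,152)))
print("hole",atz("top",T(474,232),30),atz("scene",S(468,155),30),tri(T(474,232),S(468,155)))
for n,f,l in(("top",T,[(466,163),(510,293)]),("scene",S,[(413,111),(541,173)])):
  print(n,[atz(n,f(*p),32) for p in l])
E
```

```text
axis top z26 [571.9  -2.9  26. ]
circ [574.2  -3.2] 135.5713426385444
knobtop [517.8 -91.6 101. ] [519.1 -91.1 101. ] (array([518.2, -91.1, 101.7]), np.float64(1.2368165246933103))
hole [ 606.2 -104.3   30. ] [ 605.  -100.1   30. ] (array([ 607.5, -104.1,   25.9]), np.float64(2.402768765119837))
top [array([646.8, -99.9,  32. ]), array([ 570.1, -124.4,   32. ])]
scene [array([646.4, -97.2,  32. ]), array([ 570.9, -119.9,   32. ])]
```

```bash
cat >> h.py <<'E'
from workcell import ctrl
from scipy.spatial.transform import Rotation as Ro
def st(tgt=None,yaw=None):
    o=ctrl.get_obs();R=Ro.from_rotvec(o["orientation"]).as_matrix()
    print("t",round(o["t"],2),"p",o["ee_pos"].round(1),"F",o["ft_force"].round(1),"M",o["moment"].round(2),"w",round(o["width"],1),"q6",o["qpos"][5].round(2),"q1",o["qpos"][0].round(2))
    print("tool x deg",np.degrees(np.arctan2(R[1,0],R[0,0])).round(1),"y deg",np.degrees(np.arctan2(R[1,1],R[0,1])).round(1),"z",R[:,2].round(3),"Ftool",(R.T@o["ft_force"]).round(1))
    if tgt is not None: print("shift tool (units of 50mm)",(R.T@(np.array(tgt)-o["ee_pos"])/50).round(3))
    return o,R
E
python3 -c "
from h import *
st([518.5,-91.3,200])"
```

```text
t 0.1 p [ 172.5 -600.2  239. ] F [-0.1 -0.8 -0.4] M [ 0.   -0.03 -0.04] w 87.9 q6 -0.02 q1 -1.31
tool x deg 16.0 y deg -74.0 z [-0.     0.001 -1.   ] Ftool [-0.3  0.7  0.4]
shift tool (units of 50mm) [ 9.462 -7.87   0.791]
```

```bash
python3 -m crank '[{"travel":[0.79,-0.65,0],"turn":0},{"travel":[0.79,-0.65,0],"turn":0},{"travel":[0.79,-0.65,0],"turn":0},{"travel":[0.79,-0.65,0],"turn":0},{"travel":[0.79,-0.65,0],"turn":0},{"travel":[0.79,-0.65,0],"turn":0},{"travel":[0.79,-0.65,0],"turn":0},{"travel":[0.79,-0.65,0],"turn":0},{"travel":[0.79,-0.65,0],"turn":0},{"travel":[0.79,-0.65,0],"turn":0},{"travel":[0,0,0],"turn":-0.9},{"travel":[0,0,0],"turn":-0.9},{"travel":[0,0,0],"turn":-0.9},{"travel":[0,0,0],"turn":-0.9},{"travel":[0,0,0],"turn":-0.9},{"travel":[0,0,0],"turn":-0.9},{"travel":[0,0,0],"turn":-0.9},{"travel":[0,0,0],"turn":-0.9},{"travel":[0,0,0],"turn":0}]' -0.1; python3 -c "
from h import *
st([518.5,-91.3,150])"
```

```text
t: 2.0
ee_pos: [457.1, -179.9, 234.3]
orientation: [-2.728, -1.543, 0.005]
ft_force: [-0.1, -0.7, 0.3]
width: 39.5
t 2.0 p [ 457.1 -179.9  234.3] F [-0.1 -0.7  0.3] M [ 0.01  0.01 -0.08] w 39.5 q6 0.14 q1 -0.4
tool x deg 59.0 y deg -31.0 z [-0.006  0.005 -1.   ] Ftool [-0.6  0.3 -0.3]
shift tool (units of 50mm) [2.15  0.154 1.686]
```

```bash
python3 -m crank '[{"travel":[0.6,0.04,0.3],"turn":0},{"travel":[0.6,0.04,0.4],"turn":0},{"travel":[0.6,0.04,0.4],"turn":0},{"travel":[0.3,0.03,0.3],"turn":0.1},{"travel":[0.1,0,0.2],"turn":0},{"travel":[0,0,0],"turn":0},{"travel":[0,0,0],"turn":0}]'; python3 -c "
from h import *
st([518.5,-91.3,130])
cv2.imwrite('pics/s1.png',cv2.resize(imaging.get_image('scene')[120:270,210:410],None,fx=4,fy=4,interpolation=cv2.INTER_CUBIC))
cv2.imwrite('pics/t1.png',cv2.resize(imaging.get_image('top')[150:290,245:405],None,fx=4,fy=4,interpolation=cv2.INTER_CUBIC))
"
```

```text
t: 2.7
ee_pos: [522.1, -87.6, 151.7]
orientation: [-2.75, -1.507, 0.005]
ft_force: [-0.3, -0.0, 1.1]
width: 39.8
t 2.7 p [522.1 -87.6 151.7] F [-0.3 -0.   1.1] M [-0.01 -0.    0.03] w 39.8 q6 0.38 q1 -0.19
tool x deg 57.4 y deg -32.6 z [-0.005  0.003 -1.   ] Ftool [-0.2 -0.2 -1.1]
shift tool (units of 50mm) [-0.102 -0.018  0.434]
```

View pics/s1.png

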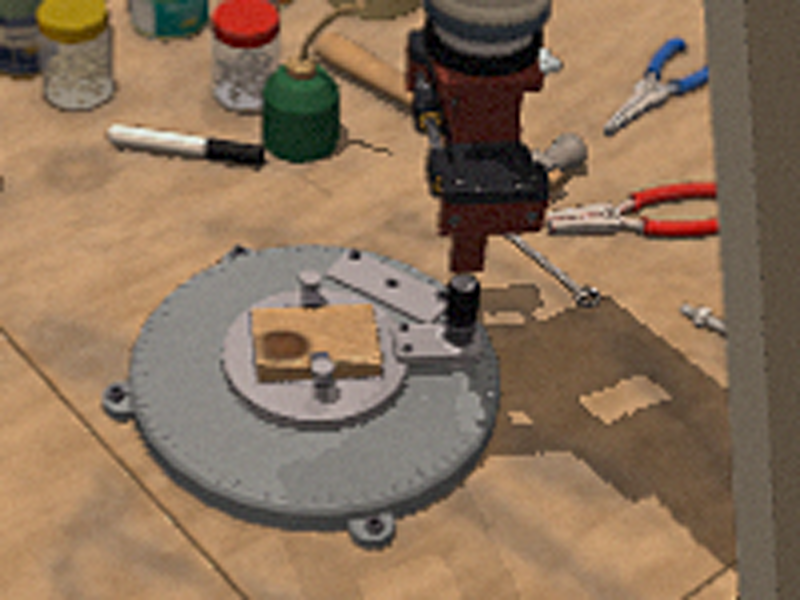

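View pics/t1.png

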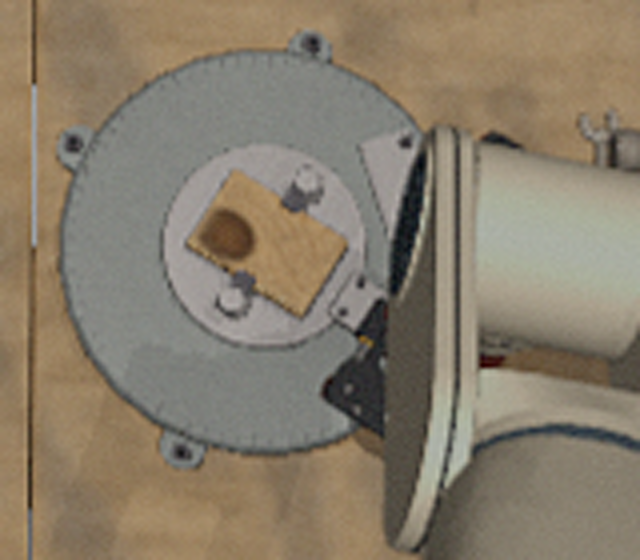

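The scene view shows the fingers above the knob, which is at crop (462,300). The top view is blocked by the arm. Next I correct the position and descend with 40 mm of opening.

```bash
python3 -m crank '[{"travel":[-0.1,-0.02,0],"turn":-0.15},{"travel":[0,0,0.3],"turn":0},{"travel":[0,0,0.3],"turn":0},{"travel":[0,0,0.25],"turn":0},{"travel":[0,0,0.2],"turn":0},{"travel":[0,0,0.1],"turn":0},{"travel":[0,0,0],"turn":0}]'; python3 -c "
from h import *
st([518.3,-91.6,90])
cv2.imwrite('pics/s2.png',cv2.resize(imaging.get_image('scene')[150:250,270:370],None,fx=6,fy=6,interpolation=cv2.INTER_CUBIC))
"
```

```text
t: 3.5
ee_pos: [518.9, -96.0, 96.6]
orientation: [2.745, 1.527, 0.005]
ft_force: [-0.7, -0.2, 0.9]
width: 39.7
t 3.5 p [518.9 -96.   96.6] F [-0.7 -0.2  0.9] M [-0.05 -0.04  0.03] w 39.7 q6 0.35 q1 -0.21
tool x deg 58.2 y deg -31.8 z [ 0.003  0.001 -1.   ] Ftool [-0.5 -0.5 -0.9]
shift tool (units of 50mm) [ 0.069 -0.056  0.132]
```

View pics/s2.png

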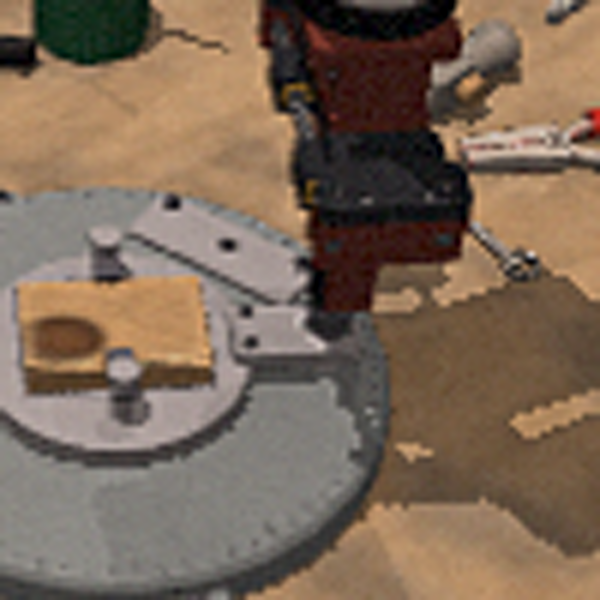

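```bash
python3 -m crank '[{"travel":[0.07,-0.05,0.05],"turn":0},{"travel":[0,0,0.05],"turn":0},{"travel":[0,0,0],"turn":0}]'; python3 -c "
from h import *
st([518.3,-91.6,90])"
```

```text
t: 3.85
ee_pos: [519.6, -91.4, 92.5]
orientation: [2.744, 1.527, 0.007]
ft_force: [-0.2, -0.5, -0.1]
width: 39.5
t 3.85 p [519.6 -91.4  92.5] F [-0.2 -0.5 -0.1] M [-0.01 -0.09  0.05] w 39.5 q6 0.36 q1 -0.2
tool x deg 58.2 y deg -31.8 z [ 0.005  0.001 -1.   ] Ftool [-0.5  0.1  0.1]
shift tool (units of 50mm) [-0.017 -0.019  0.05 ]
```

Close to 26 mm and find the knob's centre by touch.

```bash
python3 -m crank '[{"travel":[-0.01,-0.02,0.03],"turn":0},{"travel":[0,0,0],"turn":0},{"travel":[0,0,0],"turn":0},{"travel":[0,0,0],"turn":0}]' -0.39; python3 -c "
from h import *
st([518.3,-91.6,90])"
```

```text
t: 4.25
ee_pos: [518.7, -91.1, 91.3]
orientation: [2.743, 1.527, 0.009]
ft_force: [-0.6, -0.2, 0.1]
width: 26.5
t 4.25 p [518.7 -91.1  91.3] F [-0.6 -0.2  0.1] M [-0.04 -0.05  0.05] w 26.5 q6 0.35 q1 -0.2
tool x deg 58.2 y deg -31.8 z [ 0.006  0.001 -1.   ] Ftool [-0.5 -0.4 -0.1]
shift tool (units of 50mm) [-0.013 -0.002  0.026]
```

```bash
python3 -m crank '[{"travel":[0,0,0],"turn":0},{"travel":[0,0,0],"turn":0}]' -0.43; python3 -c "
from h import *
st()"; python3 -m crank '[{"travel":[0,0,0],"turn":0},{"travel":[0,0,0],"turn":0}]' -0.45; python3 -c "
from h import *
st()"
```

```text
t: 4.45
ee_pos: [518.8, -91.2, 91.4]
orientation: [2.743, 1.527, 0.009]
ft_force: [-0.4, 0.4, -0.1]
width: 24.9
t 4.45 p [518.8 -91.2  91.4] F [-0.4  0.4 -0.1] M [-0.1  -0.03  0.02] w 24.9 q6 0.35 q1 -0.2
tool x deg 58.2 y deg -31.8 z [ 0.006  0.001 -1.   ] Ftool [ 0.2 -0.6  0.1]
t: 4.65
ee_pos: [518.7, -91.2, 91.4]
orientation: [2.743, 1.527, 0.009]
ft_force: [-1.0, 0.1, -0.3]
width: 24.2
t 4.65 p [518.7 -91.2  91.4] F [-1.   0.1 -0.3] M [ 0.08 -0.06 -0.08] w 24.2 q6 0.35 q1 -0.2
tool x deg 58.2 y deg -31.8 z [ 0.006  0.001 -1.   ] Ftool [-0.4 -0.9  0.3]
```

Still no contact at 24.2 mm, so the knob is centred within about 0.6 mm. Now I close.

```bash
python3 -m crank '[{"travel":[0,0,0],"turn":0},{"travel":[0,0,0],"turn":0}]' -0.48; python3 -c "
from h import *
st()"; python3 -m crank '[{"travel":[0,0,0],"turn":0},{"travel":[0,0,0],"turn":0},{"travel":[0,0,0],"turn":0}]' -0.7; python3 -c "
from h import *
st()"
```

```text
t: 4.85
ee_pos: [518.3, -91.0, 91.4]
orientation: [2.744, 1.527, 0.008]
ft_force: [-0.1, 0.5, 0.7]
width: 22.6
t 4.85 p [518.3 -91.   91.4] F [-0.1  0.5  0.7] M [0.05 0.06 0.01] w 22.6 q6 0.35 q1 -0.2
tool x deg 58.2 y deg -31.8 z [ 0.005  0.001 -1.   ] Ftool [ 0.4 -0.3 -0.7]
t: 5.15
ee_pos: [518.3, -90.9, 91.4]
orientation: [2.744, 1.527, 0.008]
ft_force: [-0.7, 0.1, 0.1]
width: 22.2
t 5.15 p [518.3 -90.9  91.4] F [-0.7  0.1  0.1] M [ 0.12  0.08 -0.02] w 22.2 q6 0.35 q1 -0.2
tool x deg 58.2 y deg -31.8 z [ 0.005  0.001 -1.   ] Ftool [-0.3 -0.7 -0.1]
```

The knob is gripped with no side force. Now I lift about 13.5 mm.

```bash
python3 -m crank '[{"travel":[0,0,-0.06],"turn":0},{"travel":[0,0,0],"turn":0}]' -1; python3 -c "
from h import *
st([518.3,-90.9,105])"; python3 -m crank '[{"travel":[0,0,-0.06],"turn":0},{"travel":[0,0,-0.06],"turn":0},{"travel":[0,0,0],"turn":0}]'; python3 -c "
from h import *
st([518.3,-90.9,105])"
```

```text
t: 5.35
ee_pos: [518.2, -90.9, 93.7]
orientation: [2.744, 1.527, 0.007]
ft_force: [2.0, -0.2, -7.6]
width: 22.3
t 5.35 p [518.2 -90.9  93.7] F [ 2.  -0.2 -7.6] M [ 0.03 -0.3   0.01] w 22.3 q6 0.36 q1 -0.2
tool x deg 58.2 y deg -31.8 z [ 0.005  0.001 -1.   ] Ftool [0.8 1.8 7.6]
shift tool (units of 50mm) [ 0.002  0.002 -0.226]
t: 5.65
ee_pos: [518.1, -90.9, 99.3]
orientation: [2.744, 1.527, 0.007]
ft_force: [2.2, -0.3, -9.7]
width: 22.4
t 5.65 p [518.1 -90.9  99.3] F [ 2.2 -0.3 -9.7] M [ 0.05 -0.45 -0.05] w 22.4 q6 0.36 q1 -0.2
tool x deg 58.2 y deg -31.8 z [ 0.004  0.001 -1.   ] Ftool [0.9 2.  9.7]
shift tool (units of 50mm) [ 0.002  0.003 -0.115]
```

```bash
python3 -m crank '[{"travel":[0,0,-0.06],"turn":0},{"travel":[0,0,-0.06],"turn":0},{"travel":[0,0,0],"turn":0},{"travel":[0,0,0],"turn":0}]'; python3 -c "
from h import *
st([518.3,-90.9,105])
cv2.imwrite('pics/s3.png',cv2.resize(imaging.get_image('scene')[150:250,270:370],None,fx=6,fy=6,interpolation=cv2.INTER_CUBIC))"
```

```text
t: 6.05
ee_pos: [518.1, -90.8, 105.3]
orientation: [2.744, 1.527, 0.007]
ft_force: [3.9, -0.2, -10.6]
width: 22.6
t 6.05 p [518.1 -90.8 105.3] F [  3.9  -0.2 -10.6] M [-0.04 -0.58 -0.08] w 22.6 q6 0.36 q1 -0.2
tool x deg 58.2 y deg -31.8 z [ 0.004  0.001 -1.   ] Ftool [ 1.8  3.4 10.6]
shift tool (units of 50mm) [0.002 0.005 0.007]
```

View pics/s3.png

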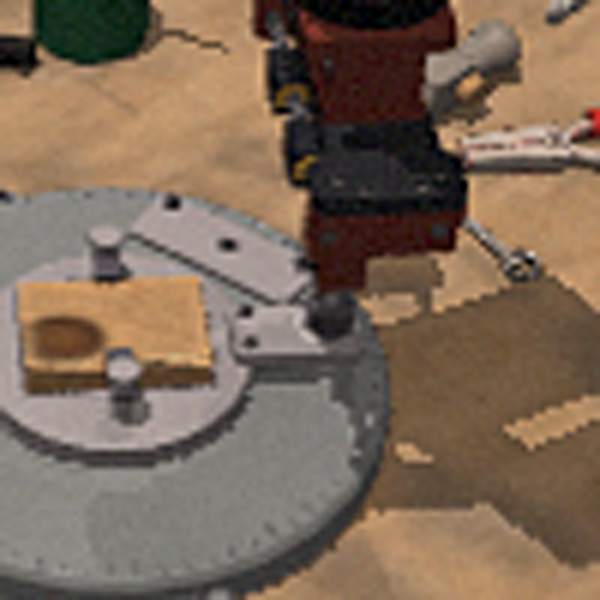

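The pin is about 13.9 mm up and the spring force of 10.6 N agrees with that. Now I turn along the arc, with a short test first.

```bash
python3 -m crank '[{"travel":[0.001,0.063,0],"turn":-0.3},{"travel":[0.001,0.063,0],"turn":-0.3},{"travel":[0.001,0.063,0],"turn":-0.3},{"travel":[0,0,0],"turn":0}]'; cat >> h.py <<'E'
AX=np.array([573.3,-3.0])
def arc():
    o,R=st();d=o["ee_pos"][:2]-AX
    print("radius",np.hypot(*d).round(1),"angle rel home",(np.arctan2(d[1],d[0])-np.arctan2(-90.9+3,518.2-573.3)).round(3),"yaw err deg",(np.degrees(np.arctan2(R[1,1],R[0,1])-np.arctan2(d[1],d[0]))-90).round(1))
E
python3 -c "
from h import *
arc()"
```

```text
t: 6.5
ee_pos: [524.4, -94.6, 104.3]
orientation: [-2.671, -1.648, -0.003]
ft_force: [3.6, -1.4, -9.5]
width: 22.4
t 6.5 p [524.4 -94.6 104.3] F [ 3.6 -1.4 -9.5] M [-0.37 -0.88 -0.34] w 22.4 q6 0.26 q1 -0.2
tool x deg 63.3 y deg -26.7 z [ 0.     0.004 -1.   ] Ftool [0.3 3.9 9.5]
radius 103.8 angle rel home 0.069 yaw err deg 1.5
```

```bash
python3 -m crank '[{"travel":[0.001,0.066,-0.008],"turn":-0.28},{"travel":[0.001,0.066,-0.008],"turn":-0.28},{"travel":[0.001,0.066,-0.004],"turn":-0.28},{"travel":[0.001,0.066,-0.004],"turn":-0.28},{"travel":[0.001,0.066,-0.004],"turn":-0.28},{"travel":[0.001,0.066,-0.004],"turn":-0.28}]'; python3 -c "
from h import *
arc()"
```

```text
t: 7.1
ee_pos: [541.2, -102.0, 105.0]
orientation: [-2.512, -1.875, 0.001]
ft_force: [2.0, -0.1, -9.8]
width: 22.2
t 7.1 p [ 541.2 -102.   105. ] F [ 2.  -0.1 -9.8] M [-0.09 -0.58 -0.39] w 22.2 q6 0.07 q1 -0.21
tool x deg 73.5 y deg -16.5 z [-0.005  0.005 -1.   ] Ftool [0.5 2.  9.8]
radius 104.1 angle rel home 0.246 yaw err deg 1.5
```

```bash
python3 -m crank '[{"travel":[0.001,0.066,-0.003],"turn":-0.28},{"travel":[0.001,0.066,-0.003],"turn":-0.28},{"travel":[0.001,0.066,-0.003],"turn":-0.28},{"travel":[0.001,0.066,-0.003],"turn":-0.28},{"travel":[0.001,0.066,-0.003],"turn":-0.28},{"travel":[0.001,0.066,-0.003],"turn":-0.28},{"travel":[0,0,0],"turn":0}]'; python3 -c "
from h import *
arc()"
```

```text
t: 7.8
ee_pos: [560.5, -106.6, 104.7]
orientation: [-2.329, -2.095, 0.004]
ft_force: [1.9, 0.2, -11.4]
width: 22.6
t 7.8 p [ 560.5 -106.6  104.7] F [  1.9   0.2 -11.4] M [-0.15 -0.97 -0.21] w 22.6 q6 -0.11 q1 -0.21
tool x deg 83.9 y deg -6.1 z [-0.008  0.005 -1.   ] Ftool [ 0.3  1.9 11.4]
radius 104.4 angle rel home 0.437 yaw err deg 1.0
```

```bash
python3 -m crank '[{"travel":[0.001,0.066,-0.004],"turn":-0.28},{"travel":[0.001,0.066,-0.004],"turn":-0.28},{"travel":[0.001,0.066,-0.004],"turn":-0.28},{"travel":[0.001,0.066,-0.004],"turn":-0.28},{"travel":[0.001,0.066,-0.003],"turn":-0.28},{"travel":[0.001,0.066,-0.003],"turn":-0.28},{"travel":[0.001,0.066,-0.003],"turn":-0.28},{"travel":[0.001,0.066,-0.003],"turn":-0.28},{"travel":[0,0,0],"turn":0}]'; python3 -c "
from h import *
arc()
cv2.imwrite('pics/s4.png',cv2.resize(imaging.get_image('scene')[140:240,260:380],None,fx=6,fy=6,interpolation=cv2.INTER_CUBIC))
cv2.imwrite('pics/t4.png',cv2.resize(imaging.get_image('top')[150:280,245:375],None,fx=4.6,fy=4.6,interpolation=cv2.INTER_CUBIC))"
```

```text
t: 8.7
ee_pos: [587.3, -106.6, 105.1]
orientation: [-2.052, -2.362, 0.007]
ft_force: [-0.3, -1.4, -10.2]
width: 22.4
t 8.7 p [ 587.3 -106.6  105.1] F [ -0.3  -1.4 -10.2] M [-0.27 -0.68 -0.06] w 22.4 q6 -0.34 q1 -0.2
tool x deg 98.0 y deg 8.0 z [-0.012  0.005 -1.   ] Ftool [-1.4 -0.4 10.2]
radius 104.6 angle rel home 0.694 yaw err deg 0.3
```

View pics/s4.png

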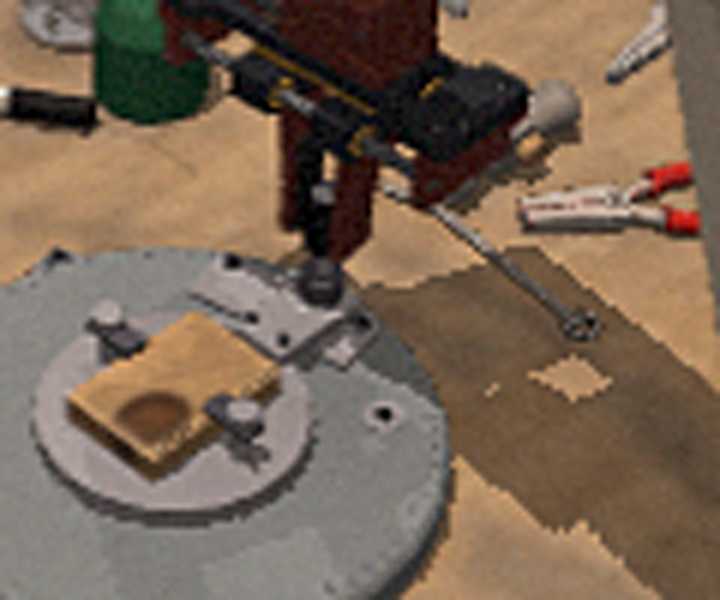

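View pics/t4.png

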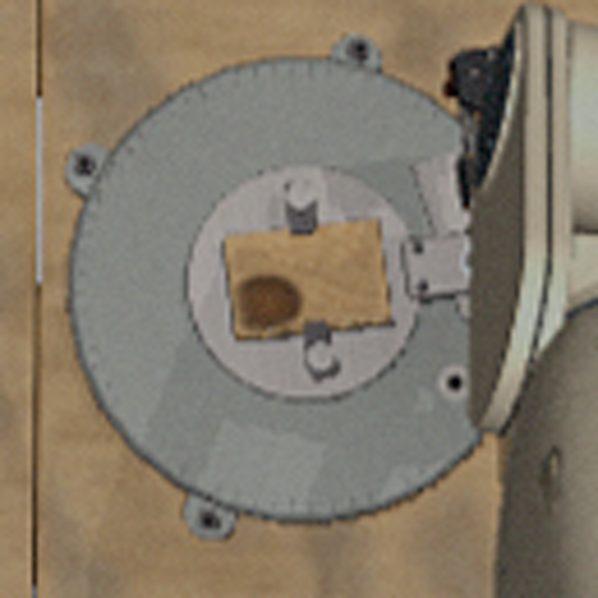

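The lug is over the plate. The home hole is now uncovered at top crop (454,383) and scene crop (384,414). I use it to refine the angle between the holes.

```bash
python3 - <<'E'
from h import *
S4=lambda u,v:((u+.5)/6-.5+260,(v+.5)/6-.5+140)
from scipy.optimize import least_squares
h1=atz("top",T(454.5,383),26)[:2];h2=atz("scene",S4(384,414),26)[:2]
g1=atz("top",T(474,232),30)[:2];g2=atz("scene",S(468,155),30)[:2]
print(h1,h2,g1,g2)
for h,g in((h1,g1),(h2,g2)): print("chord",np.hypot(*(h-g)),"angle",2*np.arcsin(np.hypot(*(h-g))/210))
E
```

```text
[517.86483449 -92.06814793] [519.02534012 -90.39337967] [ 606.15436388 -104.26094892] [ 604.9948432  -100.07801875]
chord 89.12746712929824 angle 0.8766347612383458
chord 86.51328044957305 angle 0.849225612059596
```

```bash
python3 -m crank '[{"travel":[0.001,0.066,-0.003],"turn":-0.28},{"travel":[0.001,0.066,-0.003],"turn":-0.28},{"travel":[0.001,0.066,-0.003],"turn":-0.28},{"travel":[0,0,0],"turn":0},{"travel":[0,0,0.03],"turn":0},{"travel":[0,0,0],"turn":0}]'; python3 -c "
from h import *
arc()"
```

```text
t: 9.4
ee_pos: [597.0, -105.0, 103.7]
orientation: [-1.943, -2.452, 0.008]
ft_force: [-0.4, -2.1, -10.6]
width: 22.4
t 9.4 p [ 597.  -105.   103.7] F [ -0.4  -2.1 -10.6] M [-0.42 -0.47  0.01] w 22.4 q6 -0.43 q1 -0.19
tool x deg 103.2 y deg 13.2 z [-0.013  0.004 -1.   ] Ftool [-2.  -0.8 10.6]
radius 104.7 angle rel home 0.789 yaw err deg 0.1
```

```bash
python3 -m crank '[{"travel":[0,0,0.02],"turn":0},{"travel":[0,0,0],"turn":0}]'; python3 -c "
from h import *
arc()";  python3 -m crank '[{"travel":[0,0,0],"turn":0},{"travel":[0,0,0],"turn":0},{"travel":[0,0,0],"turn":0}]' -0.41; python3 -c "
from h import *
arc()
cv2.imwrite('pics/s5.png',cv2.resize(imaging.get_image('scene')[140:240,260:380],None,fx=6,fy=6,interpolation=cv2.INTER_CUBIC))"
```

```text
t: 9.6
ee_pos: [597.1, -105.0, 103.1]
orientation: [-1.943, -2.452, 0.008]
ft_force: [-2.3, -2.3, -8.4]
width: 22.7
t 9.6 p [ 597.1 -105.   103.1] F [-2.3 -2.3 -8.4] M [-0.34 -0.33 -0.01] w 22.7 q6 -0.43 q1 -0.19
tool x deg 103.2 y deg 13.2 z [-0.013  0.004 -1.   ] Ftool [-1.8 -2.7  8.4]
radius 104.7 angle rel home 0.789 yaw err deg 0.1
t: 9.9
ee_pos: [598.4, -104.6, 105.4]
orientation: [-1.944, -2.454, 0.005]
ft_force: [-3.1, -1.8, -2.1]
width: 26.0
t 9.9 p [ 598.4 -104.6  105.4] F [-3.1 -1.8 -2.1] M [-0.18  0.33  0.03] w 26.0 q6 -0.43 q1 -0.19
tool x deg 103.2 y deg 13.2 z [-0.011  0.004 -1.   ] Ftool [-1.1 -3.4  2.2]
radius 104.6 angle rel home 0.802 yaw err deg -0.6
```

View pics/s5.png

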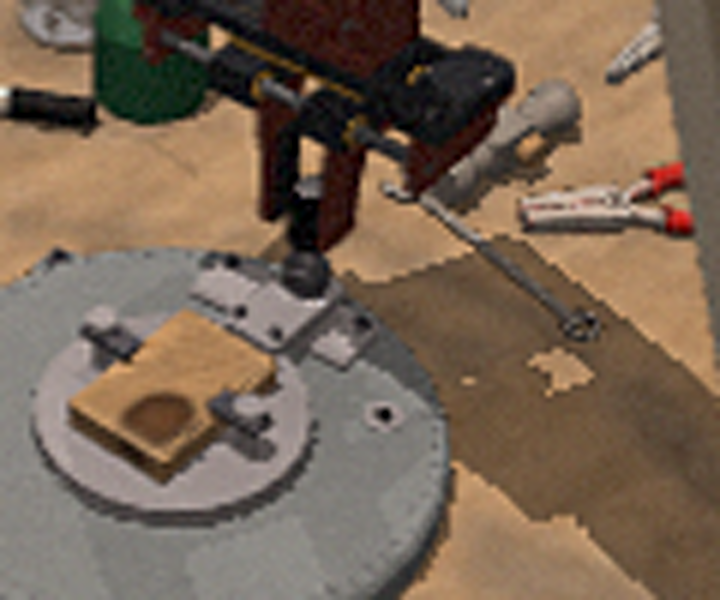

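The grip is loose and the knob stays up, with the collar gap visible at crop (305,275), so the pin is riding on the plate. Now I push gently with the trailing finger.

```bash
python3 -m crank '[{"travel":[0,0.03,0],"turn":-0.13},{"travel":[0,0.03,0],"turn":-0.13}]'; python3 -c "
from h import *
arc()"; 
```

```text
t: 10.15
ee_pos: [598.6, -104.1, 105.2]
orientation: [-1.907, -2.477, 0.011]
ft_force: [-7.5, -4.0, 1.3]
width: 25.8
t 10.15 p [ 598.6 -104.1  105.2] F [-7.5 -4.   1.3] M [-0.61  1.09  0.13] w 25.8 q6 -0.45 q1 -0.19
tool x deg 104.8 y deg 14.8 z [-0.016  0.004 -1.   ] Ftool [-2.  -8.3 -1.2]
radius 104.2 angle rel home 0.806 yaw err deg 0.8
```

```bash
python3 -m crank '[{"travel":[-0.01,0.045,0],"turn":0},{"travel":[0,0.045,0],"turn":0}]'; python3 -c "
from h import *
arc()"; 
```

```text
t: 10.35
ee_pos: [598.8, -103.9, 104.9]
orientation: [-1.899, -2.473, 0.02]
ft_force: [-9.7, -5.5, 4.8]
width: 26.1
t 10.35 p [ 598.8 -103.9  104.9] F [-9.7 -5.5  4.8] M [-0.89  1.56  0.06] w 26.1 q6 -0.45 q1 -0.19
tool x deg 104.9 y deg 15.0 z [-0.026  0.004 -1.   ] Ftool [ -2.8 -10.9  -4.6]
radius 104.1 angle rel home 0.808 yaw err deg 0.8
```

```bash
python3 -m crank '[{"travel":[0,0.06,0],"turn":0}]'; python3 -c "
from h import *
arc()
cv2.imwrite('pics/s6.png',cv2.resize(imaging.get_image('scene')[140:240,260:380],None,fx=6,fy=6,interpolation=cv2.INTER_CUBIC))" 
```

```text
t: 10.45
ee_pos: [599.0, -103.8, 104.7]
orientation: [-1.895, -2.471, 0.027]
ft_force: [-13.9, -6.1, 7.2]
width: 26.2
t 10.45 p [ 599.  -103.8  104.7] F [-13.9  -6.1   7.2] M [-1.11  2.08  0.04] w 26.2 q6 -0.45 q1 -0.19
tool x deg 105.0 y deg 15.0 z [-0.032  0.003 -0.999] Ftool [ -2.3 -15.2  -6.8]
radius 104.0 angle rel home 0.81 yaw err deg 0.7
```

View pics/s6.png

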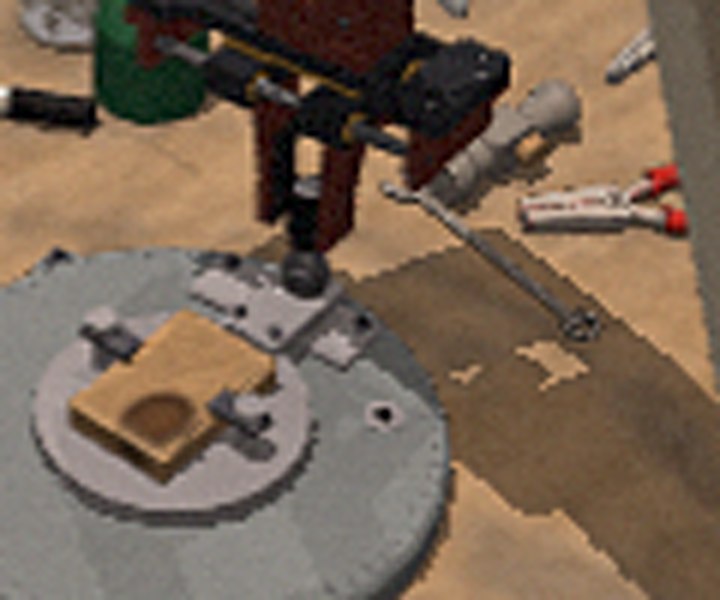

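```bash
python3 - <<'E'
from h import *
a0=np.arctan2(-87.9,-55.1)
for a in(0.78,0.80,0.86):
  for L in(0,11):
    p=[[AX[0]+105*np.cos(a0+a),AX[1]+105*np.sin(a0+a),z] for z in(101+L,67+L,64)]
    print(a,L,((proj("scene",p)-[260,140]+.5)*6-.5).round(0).tolist())
p=[[AX[0]+105*np.cos(a0),AX[1]+105*np.sin(a0),z] for z in(101,67,64)]
print(((proj("scene",p)-[230,165]+.5)*6-.5).round(0).tolist())
E
```

```text
0.78 0 [[316.0, 205.0], [311.0, 256.0], [311.0, 261.0]]
0.78 11 [[317.0, 188.0], [313.0, 240.0], [311.0, 261.0]]
0.8 0 [[312.0, 203.0], [308.0, 254.0], [308.0, 259.0]]
0.8 11 [[314.0, 186.0], [309.0, 238.0], [308.0, 259.0]]
0.86 0 [[302.0, 198.0], [298.0, 249.0], [297.0, 254.0]]
0.86 11 [[303.0, 181.0], [299.0, 233.0], [297.0, 254.0]]
[[582.0, 153.0], [575.0, 205.0], [575.0, 209.0]]
```

```bash
python3 - <<'E'
import cv2,numpy as np
l=[cv2.resize(cv2.imread(f"pics/{n}.png")[140:340,180:380],None,fx=2,fy=2) for n in("s4","s6")]
cv2.imwrite("pics/cmp.png",cv2.convertScaleAbs(np.hstack(l),alpha=1.6,beta=20))
E
```

```text
(no output)
```

View pics/cmp.png

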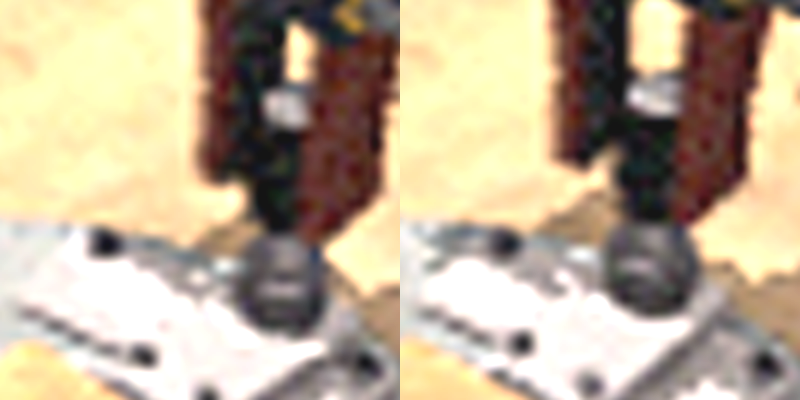

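The knob is still up and the right (trailing) finger touches it, but it is stuck. The tool is also bearing down with 7 N, which adds friction at the pin. I ease upward while pushing.

```bash
python3 -m crank '[{"travel":[0,-0.01,-0.03],"turn":0},{"travel":[0,0.03,-0.02],"turn":0}]'; python3 -c "
from h import *
arc()";  python3 -m crank '[{"travel":[0,0.05,-0.02],"turn":0}]'; python3 -c "
from h import *
arc()"
```

```text
t: 10.7
ee_pos: [600.2, -103.9, 107.7]
orientation: [-1.895, -2.471, 0.027]
ft_force: [-4.7, -1.4, -4.3]
width: 26.3
t 10.7 p [ 600.2 -103.9  107.7] F [-4.7 -1.4 -4.3] M [-0.36  0.61 -0.02] w 26.3 q6 -0.45 q1 -0.19
tool x deg 105.0 y deg 15.1 z [-0.032  0.003 -0.999] Ftool [-0.1 -4.8  4.4]
radius 104.4 angle rel home 0.821 yaw err deg 0.1
t: 10.8
ee_pos: [601.3, -103.3, 108.0]
orientation: [-1.893, -2.47, 0.031]
ft_force: [-6.0, -2.8, -4.2]
width: 25.9
t 10.8 p [ 601.3 -103.3  108. ] F [-6.  -2.8 -4.2] M [-0.49  0.8   0.04] w 25.9 q6 -0.45 q1 -0.19
tool x deg 105.1 y deg 15.1 z [-0.036  0.003 -0.999] Ftool [-1.2 -6.4  4.4]
radius 104.2 angle rel home 0.832 yaw err deg -0.5
```

Freed; it moves smoothly now. Continue in small steps.

```bash
python3 -m crank '[{"travel":[0,0.04,-0.01],"turn":-0.15}]'; python3 -c "
from h import *
arc()";  python3 -m crank '[{"travel":[0,0.04,-0.01],"turn":-0.15}]'; python3 -c "
from h import *
arc()"
```

```text
t: 10.9
ee_pos: [602.2, -102.9, 107.9]
orientation: [-1.872, -2.482, 0.033]
ft_force: [-5.6, -2.6, -2.8]
width: 26.3
t 10.9 p [ 602.2 -102.9  107.9] F [-5.6 -2.6 -2.8] M [-0.47  0.7  -0.04] w 26.3 q6 -0.46 q1 -0.19
tool x deg 105.9 y deg 16.0 z [-0.039  0.003 -0.999] Ftool [-1. -6.  3.]
radius 103.9 angle rel home 0.841 yaw err deg -0.2
t: 11.0
ee_pos: [603.3, -102.4, 107.9]
orientation: [-1.851, -2.496, 0.035]
ft_force: [-3.7, -1.4, -1.9]
width: 25.8
t 11.0 p [ 603.3 -102.4  107.9] F [-3.7 -1.4 -1.9] M [-0.24  0.39  0.04] w 25.8 q6 -0.48 q1 -0.19
tool x deg 106.9 y deg 16.9 z [-0.041  0.003 -0.999] Ftool [-0.3 -3.9  2.1]
radius 103.8 angle rel home 0.853 yaw err deg 0.1
```

```bash
python3 -m crank '[{"travel":[-0.006,0.035,-0.005],"turn":-0.1}]'; python3 -c "
from h import *
arc()";  python3 -m crank '[{"travel":[-0.006,0.035,-0.005],"turn":-0.1}]'; python3 -c "
from h import *
arc()"
```

```text
t: 11.1
ee_pos: [605.6, -101.9, 108.2]
orientation: [-1.838, -2.506, 0.033]
ft_force: [-2.8, 0.5, -1.4]
width: 25.9
t 11.1 p [ 605.6 -101.9  108.2] F [-2.8  0.5 -1.4] M [-0.05  0.26 -0.03] w 25.9 q6 -0.49 q1 -0.18
tool x deg 107.5 y deg 17.5 z [-0.04   0.003 -0.999] Ftool [ 1.3 -2.4  1.5]
radius 104.1 angle rel home 0.876 yaw err deg -0.6
t: 11.2
ee_pos: [607.4, -101.5, 108.3]
orientation: [-1.824, -2.515, 0.033]
ft_force: [-2.9, -0.9, -2.4]
width: 26.1
t 11.2 p [ 607.4 -101.5  108.3] F [-2.9 -0.9 -2.4] M [-0.08  0.31  0.02] w 26.1 q6 -0.5 q1 -0.18
tool x deg 108.1 y deg 18.1 z [-0.04   0.003 -0.999] Ftool [ 0.  -2.9  2.5]
radius 104.2 angle rel home 0.893 yaw err deg -1.0
```

```bash
python3 -c "
from h import *
im=imaging.get_image('scene');cv2.imwrite('pics/s7f.png',im)
cv2.imwrite('pics/s7.png',cv2.resize(im[150:210,280:340],None,fx=10,fy=10,interpolation=cv2.INTER_CUBIC))"
```

```text
(no output)
```

View pics/s7.png

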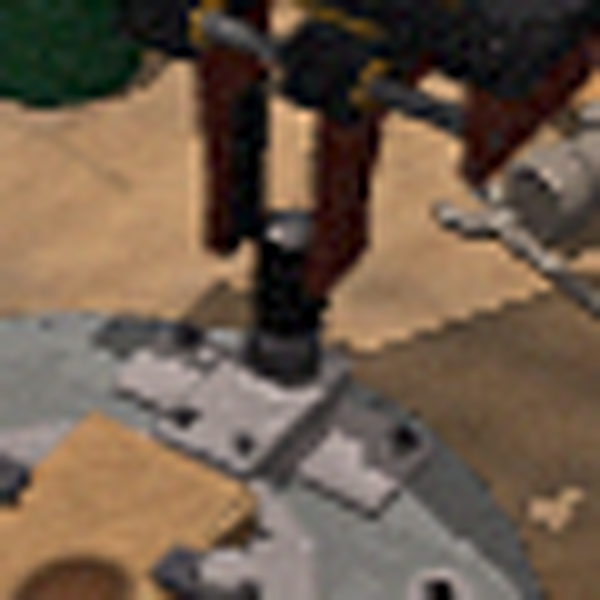

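The knob has dropped. Its top is at crop (288,225) and it sits on the collar at about (285,340). The model predicts a top row of 230 when home and 201 when riding on the plate. Next I back off, open and rise.

```bash
python3 -m crank '[{"travel":[0,-0.03,0],"turn":0},{"travel":[0,0,0],"turn":0},{"travel":[0,0,0],"turn":0}]' -0.1; python3 -c "
from h import *
arc()"; python3 -m crank '[{"travel":[0,0,-0.2],"turn":0},{"travel":[0,0,-0.4],"turn":0},{"travel":[0,0,-0.8],"turn":0},{"travel":[0,0,-0.8],"turn":0},{"travel":[0,0,-0.8],"turn":0},{"travel":[-0.9,0,0],"turn":0},{"travel":[-0.9,0,0],"turn":0},{"travel":[-0.9,0,0],"turn":0},{"travel":[-0.9,0,0],"turn":0},{"travel":[-0.9,0,0],"turn":0},{"travel":[0,0,0],"turn":0},{"travel":[0,0,0],"turn":0}]'; python3 -c "
from h import *
arc()
im=imaging.get_image('scene');cv2.imwrite('pics/s8.png',cv2.resize(im[150:210,280:340],None,fx=10,fy=10,interpolation=cv2.INTER_CUBIC))
im=imaging.get_image('top');cv2.imwrite('pics/t8.png',cv2.resize(im[150:280,245:375],None,fx=4.6,fy=4.6,interpolation=cv2.INTER_CUBIC))"
```

```text
t: 11.55
ee_pos: [609.0, -101.8, 109.7]
orientation: [-1.826, -2.52, 0.028]
ft_force: [-0.0, 0.8, 0.4]
width: 38.9
t 11.55 p [ 609.  -101.8  109.7] F [-0.   0.8  0.4] M [-0.05 -0.12  0.02] w 38.9 q6 -0.5 q1 -0.18
tool x deg 108.1 y deg 18.1 z [-0.034  0.002 -0.999] Ftool [ 0.8  0.2 -0.4]
radius 105.1 angle rel home 0.907 yaw err deg -1.7
t: 12.75
ee_pos: [689.7, -323.5, 276.9]
orientation: [-1.833, -2.534, 0.02]
ft_force: [0.6, 0.7, -0.4]
width: 39.6
t 12.75 p [ 689.7 -323.5  276.9] F [ 0.6  0.7 -0.4] M [-0.03 -0.1   0.06] w 39.6 q6 -0.77 q1 -0.45
tool x deg 108.3 y deg 18.3 z [-0.019 -0.002 -1.   ] Ftool [0.5 0.8 0.4]
radius 341.0 angle rel home 0.908 yaw err deg -1.7
```

View pics/s8.png

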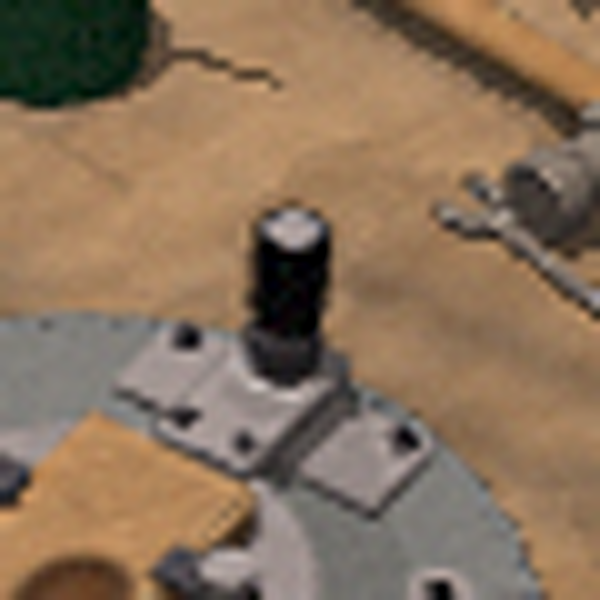

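View pics/t8.png

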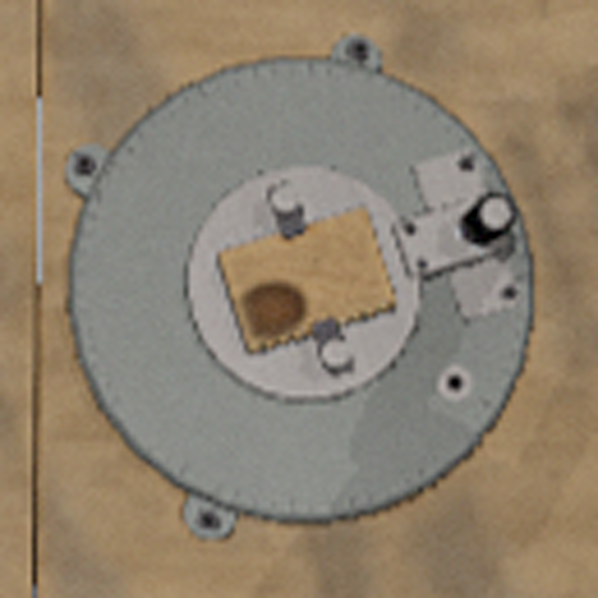

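```bash
python3 - <<'E'
from h import *
S8=lambda u,v:((u+.5)/10-.5+280,(v+.5)/10-.5+150)
print("home ref",tri(T(476,373),S(578,152)))
for u in((295,229),(295,224),(295,234)): print(u,tri(T(495,216),S8(*u)))
t=tri(T(495,216),S8(295,229))[0];
print(np.arctan2(t[1]+3,t[0]-573.3)-np.arctan2(-88.2,-55.1),np.hypot(t[1]+3,t[0]-573.3))
# predicted knob top rows
a0=np.arctan2(-87.9,-55.1)
for a in(.86,.88):
  for L in(0,4,7,11):
    P=[[AX[0]+105*np.cos(a0+a),AX[1]+105*np.sin(a0+a),z] for z in(101+L,67+L,64)]
    print(a,L,((proj("scene",P)-[280,150]+.5)*10-.5).round(0).tolist(),((proj("top",P[:1])-[245,150]+.5)*4.6-.5).round(0).tolist())
E
```

```text
home ref (array([518.1688873 , -91.05988784, 101.66839747]), np.float64(1.2368165246933103))
(295, 229) (array([ 605.60315464, -102.77673328,  100.76810449]), np.float64(2.4090031516183528))
(295, 224) (array([ 605.24143844, -102.31466872,  103.1939609 ]), np.float64(2.443833286239599))
(295, 234) (array([ 605.96605753, -103.24033515,   98.3342241 ]), np.float64(2.3740315308590385))
0.8715003307084659 104.87559441301286
0.86 0 [[303.0, 230.0], [297.0, 316.0], [296.0, 323.0]] [[494.0, 217.0]]
0.86 4 [[304.0, 220.0], [297.0, 306.0], [296.0, 323.0]] [[496.0, 216.0]]
0.86 7 [[305.0, 212.0], [298.0, 298.0], [296.0, 323.0]] [[497.0, 215.0]]
0.86 11 [[305.0, 202.0], [299.0, 288.0], [296.0, 323.0]] [[498.0, 214.0]]
0.88 0 [[297.0, 227.0], [291.0, 313.0], [290.0, 320.0]] [[493.0, 213.0]]
0.88 4 [[298.0, 217.0], [292.0, 303.0], [290.0, 320.0]] [[494.0, 212.0]]
0.88 7 [[299.0, 209.0], [292.0, 296.0], [290.0, 320.0]] [[495.0, 211.0]]
0.88 11 [[299.0, 199.0], [293.0, 286.0], [290.0, 320.0]] [[497.0, 210.0]]
```

```bash
python3 -c "
from h import *
st()
from workcell import workorder
print(workorder.close_job())"
```

```text
t 12.85 p [ 689.5 -322.5  277. ] F [ 0.3  0.5 -0.2] M [ 0.01 -0.09 -0.04] w 39.5 q6 -0.77 q1 -0.45
tool x deg 108.3 y deg 18.3 z [-0.019 -0.003 -1.   ] Ftool [0.3 0.4 0.2]
the job is handed in; nothing more can be done
None
```

The stage is indexed to about 0.87 rad and the pin has dropped into the stop plate's hole. I handed the job in at about 12.9 s of the 48 s allowed.

**What I did:** I gripped the knob and lifted it about 14 mm. I turned the stage to about 0.79 rad with the pin out, then loosened the grip so the pin rode on the plate. I pushed the knob on with one finger until the pin dropped, then let go and moved clear.

**Last checks:**
- **Pin:** the knob top measured 100.8 mm above the bench, against 101.7 mm measured the same way at the start. I take that as fully home, though the pictures are only good to about 2 mm.
- **Hole angle:** the cameras had put the hole at 0.85 to 0.88 rad, which agrees with where the stage stopped.
- **Arm:** it is about 240 mm from the knob, and the force reading is near zero.
- **Bystanders:** the fingertips never went below about 70 mm, and those in view look unmoved. I did not measure their positions at the end.

**What did not go to plan:**
- **Stuck push:** the first pushes stuck, with about 15 N sideways and 7 N downward on the tool. It moved freely once I eased the tool upward. The readings I took stayed well under the 30 N pin limit, but the force on the pin itself was not measured directly.
- **Lock:** I did not test it by pushing the stage afterwards.

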